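Inspect a connector row with the inspection head

ROBOT

A 6-joint arm with a two-finger parallel gripper is mounted at the origin on the work surface. World frame = base frame: x ahead of the robot, y to its left, z up, the work surface at z = 0. Lengths are in m, angles in rad, forces in N, time in s.
With the tool pointing down it reaches from about 0.4 to 0.925 m from the base axis. Payload 12.5 kg.
Tool frame: the origin (TCP) lies where the fingers leave the gripper's body, on its centre line; the fingertips stand 78 mm ahead of it and the grasp point (between the pads) lies 59 mm ahead of it; z points along the fingers, y is the line along which they close (so a half turn about z gives the same grasp; the last joint's range is limited). The gripper opens to 95 mm and grips with 3 to 60 N. Pads are 20 mm wide; open, the fingers measure 119 mm over their backs; the gripper's body (75 mm by 180 mm) begins 59 mm behind the grasp point.
Start: joints at [-1.338, 0.491, 1.559, -0, 1.092, -0.106], TCP at [0.208, -0.589, 0.292] pointing down, gripper open.
Joint ranges: [-3.1, 3.1], [-0.84, 2.19], [0.05, 2.79], [-1.13, 4.28], [0.06, 2.93], [-2.69, 2.69]. Speed limits (rad/s): [2.22, 2.22, 2.79, 3.14, 3.14, 3.14].

INTERFACE

Orientations are given as a unit quaternion [w, x, y, z].
In Python, from plant import ctrl gives the robot as it stands. The module is installed in compiled form; this text tells all that it offers.
- The arm moves only by the tool move_arm, never from a script. Its argument "targets" is a list that holds one entry, the list of rows, each a list of 6 numbers: the shift along the tool's x, y, z in units of 2 cm (1.0 is 2 cm), then the turn, a rotation vector about the tool's x, y, z in units of pi rad (1.0 is pi rad). In form: [[[tx, ty, tz, rx, ry, rz], ...]]. A call has 1 to 10 rows; each row shifts and turns the commanded pose from where the row before left it, along the tool's axes as they then stand; what a row does not reach is not made up. A row lasts 1/10 s, in which the tool goes at most 50 mm and 8.59 degrees, less where a joint would pass 70% of its speed; a pose out of reach is approached as far as the arm can. A call with a number of a shift or a turn outside -1 to 1 is refused whole. A call with a gripper value outside its range is refused whole. "jaw" is the closure, from -1 (fully open) to 1 (shut), set as the call begins (left out, the last holds). The fingers move at their own pace and stop on an object; "newtons" is the grip in N (left out, the last holds). Time passes only in rows, so rows that do not move let the fingers close. It gives the time, the measured TCP pose, the force, the opening and the grip force at its end, in the units of the state.
- ctrl.get_state(): the state, without advancing time (a new reading comes with each control period).
- ctrl.capture(name): name is "side" or "top" or "wrist"; returns the picture (480x640x3 uint8, red, green, blue); there is no depth.
- ctrl.camera_model(name): a dict with "vfov" (degrees; the focal length in pixels is half the picture's height over the tangent of half this angle, whatever the lens; pixels are square), "cx", "cy" (the principal point, pixels), "origin" and "attitude" of the camera in the world; the wrist camera has in their place "hand_eye" (4x4, takes a point from camera to tool coordinates, whose origin is the TCP and whose axes are the flange's). Camera axes: x right, y down, z forward; pixel columns grow to the right and rows downward; lengths in m; the calibration is good to about 2 mm. A picture is of the moment at which its call begins: read the wrist's pose just before it. camera_model takes no time and is no camera call.
- ctrl.sign_off(): hands the job in; it is judged then, once.
The state is a dict: "time_s": time; "joints": joint angles; "qvel": joint speeds; "effort": joint torques, N m; "ee_pos": TCP position; "ee_rot": TCP orientation; "ft_force": force on the tool from outside, world axes, zero at the start; "ft_torque": the same for the moment, N m; "finger_gap": finger opening in m; "gripper_force": force on a finger pad.
Only numpy, scipy, OpenCV 4.12 (cv2) and the standard library are available. Lean on these libraries where they do the work, as an engineer would, in place of code of your own. Each camera call takes 0.05 s, during which the arm holds its last target. There are 200 camera calls.

TASK

Slide the connector carrier along its rail until it clicks into the detent at the inspection station, where its pointers meet the two upright index plates. Then pick up the box-shaped inspection head from its pad, lift it higher than the splicer's raised cover, carry it across without bumping the adapter panel or the splicer or disturbing anything else on the bench, and hold it upright, centred over and lined up with the row of connectors, its underside about 10 mm above the connector tips and never touching the carrier. Finish while still holding it there, steady: do not put it down or let go.

Things in the scene. Friction and masses are not known exactly. Their poses are not given: they have to be found in the camera images.
- rail: slide bed fixed to the bench, 110 mm wide (its x) and 360 mm long (its y), 22 mm high, with 30 mm high stops at both ends and, 45 mm from the middle towards +y, an upright steel index plate at each long side (42 mm high, 104 mm apart centre to centre) marking the inspection station. Origin: centre of the underside; +y is the way the carrier is to be slid
- carrier (a joint): position in m of the carrier along the rail's +y. It starts between 0 and 0.05; the inspection station's detent is at 0.120; end stops at -0.010 and 0.155. Sliding takes about 1 N; a sprung ball adds up to about 2 N of resistance from 0.103 on, tops out near 0.112 and then draws the carrier into the detent at 0.120; the same bump guards the far side, its top at 0.128
- post (a point): the carrier's push post: upright steel pin 14 mm thick, from 42 to 97 mm above the bench; this point is on its axis, 78 mm above the bench. It stands 60 mm behind (rail -y of) the middle of the connector row. The carrier's plate is 80 mm wide and 140 mm long (70 mm either way from the row's middle), its top 42 mm above the bench
- row_top (a point): middle of the connector row on the carrier, at the height of the connector tips, 74 mm above the bench. Six thin tips in a row along y, 45 mm end to end, on a grey block 28 (x) x 60 (y) mm. The axes are the rail's; it moves with the carrier
- station (a point): where row_top is when the carrier sits in the inspection detent (fixed to the rail)
- head: inspection head: standing block, black hood at the bottom 40 (its x) x 64 (its y) x 26 mm high, above it a grey body 34 (x) x 54 (y) mm from 26 to 90 mm height. 0.18 to 0.35 kg. Grip the grey body across its 34 mm. Origin: centre of the underside, which is the window; z up, the long side is y. Ends that differ by a half turn are equally good
- pad: flat light grey pad fixed on the bench, 90 x 110 x 8 mm, on which the head stands; origin: centre of underside
- splicer: fusion splicer, black box 160 (its x) x 120 (its y) x 70 mm high with mechanisms up to 96 mm and an open wind cover up to 120 mm high on its +x side; stands fixed on the bench between the head's pad and the slide; origin: centre of underside
- panel: upright adapter panel, 130 (its x) x 30 (its y) x 78 mm high, fixed on the bench between pad and splicer; origin: centre of underside
- bottle: white cleaner bottle, 60 mm across, 112 mm tall; origin: centre of underside; leave alone
- tape: roll of paper tape lying flat, 100 mm across, 24 mm high; origin: centre of underside; leave alone
- cleaver: small black fibre cleaver, 80 x 65 x 46 mm high; origin: centre of underside; leave alone
- meter: hand-held grey power meter lying flat, 170 x 80 x 32 mm; origin: centre of underside; leave alone
- driver: screwdriver lying on the bench, red handle, about 0.2 m long, under 35 mm high; leave alone
- bin: small open yellow parts bin, 140 x 100 x 60 mm high; origin: centre of underside; leave alone
Not all that is in view belongs to the job. What is shaped like the head but pink or purple is not meant.

How it is judged:
On the way, in this order (a step that is already met when the one before it is completed fails the run):
1. the carrier rests in the inspection detent, the head still on its pad (value of joint carrier between 0.1165 and 0.1235 m and velocity of joint carrier between -0.01 and 0.01 m/s and distance of head from where it was at the start of the episode below 0.02 m), for 0.3 s.
2. the gripper holds the head, its underside higher than the splicer's cover (height (world z) of head above 0.12 m and contact force between head and the fingers above 0.5 N), for 0.1 s.
At the end, for the whole second after the job is handed in: Carrier in the detent (0.120 m within 3.5 mm); head held by the fingers, underside 4 to 16 mm above the tips, centred within 6 mm both ways, long side within 0.09 rad of the row, upright within 0.09 rad, still (under 15 mm/s), not touching carrier or rail (value of joint carrier between 0.1165 and 0.1235 m and x of head in the frame of row_top between -0.006 and 0.006 m and y of head in the frame of row_top between -0.006 and 0.006 m and z of head in the frame of row_top between 0.004 and 0.016 m and angle between head's own z axis and vertical below 0.09 rad and angle between the y axis of head and the y axis of row_top, either way round below 0.09 rad and contact force between head and the fingers above 0.5 N and contact force between head and rail below 0.1 N and linear speed of head below 0.015 m/s); the arm keeps its last pose, push and grip.
It fails at once if the head touches the carrier or the rail (contact force between head and rail above 0.5 N).
It fails at once if the robot or the head bumps the splicer or the panel (contact force between any of head, the arm, the fingers and splicer above 3 N or contact force between any of head, the arm, the fingers and panel above 3 N).
It fails at once if a bystander is moved by more than 15 mm (distance of any of bottle, tape, cleaver, meter, driver, bin from where it was at the start of the episode above 0.015 m).
It also fails if it takes over 62 s, if anything falls off the work surface, if the arm or the gripper's body presses on something with over 40 N, if the wrist force passes 120 N, or if a joint passes its speed limit or range.

## Working session

There is one attempt and no reset: what is moved stays moved. The work goes in short steps, Python scripts to look and compute and a tool call to move; the robot and the scene stay as the last step left them, time stands still between calls to the robot, and variables do not carry over. Pictures are saved under pics/ and viewed, at most 10 in all, crops included, and the job is handed in when it is done.

Besides the shell and the picture viewer there is one more tool, called after "Call:" by a JSON object that holds its "method" and its "body". move_arm: Moves the arm, as the interface text tells. Shifts and turns lie within -1 to 1; 1 stands for 2 cm of shift or pi rad of turn. Its arguments: {"type":"object","properties":{"targets":{"type":"array","items":{"type":"array","items":{"type":"array","items":{"type":"number","minimum":-1,"maximum":1}}}},"jaw":{"type":"number"},"newtons":{"type":"number"}},"required":["targets"]}

```bash
mkdir -p pics; python3 - <<'E'
from plant import ctrl
import cv2,numpy as np
for n in ["side","top","wrist"]:
    m=ctrl.camera_model(n); print(n,m)
s=ctrl.get_state(); print(s)
for n in ["side","top"]:
    cv2.imwrite(f"pics/{n}0.png",ctrl.capture(n)[:,:,::-1])
E
```

```text
side {'vfov': 48.28242234179162, 'cx': 318.0400274971132, 'cy': 231.429323324541, 'origin': array([0.51401538, 0.78695891, 1.19041294]), 'attitude': array([ 0.00966523, -0.03180293,  0.94409493, -0.32799378])}
top {'vfov': 56.918503722211696, 'cx': 313.01992605321954, 'cy': 240.36570835963778, 'origin': array([ 0.47726354, -0.10086168,  1.21874401]), 'attitude': array([ 0.03316648, -0.69787834,  0.71484857, -0.02928009])}
wrist {'vfov': 65.78245748987969, 'cx': 321.4456826042743, 'cy': 244.89011580297247, 'hand_eye': array([[-2.72478340e-04, -9.72408413e-01, -2.33284812e-01,
         6.48579930e-02],
       [ 9.99999642e-01, -7.80786984e-05, -8.42548888e-04,
         3.07889636e-04],
       [ 8.01087053e-04, -2.33284958e-01,  9.72408086e-01,
        -9.24009794e-02],
       [ 0.00000000e+00,  0.00000000e+00,  0.00000000e+00,
         1.00000000e+00]])}
{'time_s': 0.0, 'joints': array([-1.33762899e+00,  4.91551428e-01,  1.55943604e+00, -5.57080406e-05,
        1.09168821e+00, -1.05623613e-01]), 'qvel': array([ 0.00098044,  0.00111013, -0.00162933,  0.00118821, -0.00046029,
       -0.00027427]), 'effort': array([-5.80892847e-04, -6.12641287e+01, -2.58176762e+01,  6.91941823e-02,
        4.82332322e-02, -1.70655358e-04]), 'ee_pos': array([ 0.20768002, -0.58932531,  0.29167137]), 'ee_rot': array([-5.38837153e-04,  9.85684550e-01,  1.68599151e-01, -5.91705193e-05]), 'ft_force': array([-0.18203911,  0.42139346, -0.21931095]), 'ft_torque': array([0.01596954, 0.00118096, 0.04254218]), 'gripper_force': 0.0, 'finger_gap': 0.09521122500924636}
```

View pics/top0.png

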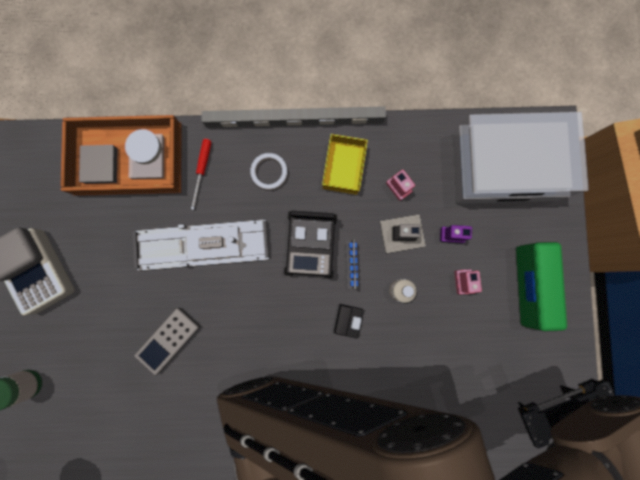

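View pics/side0.png

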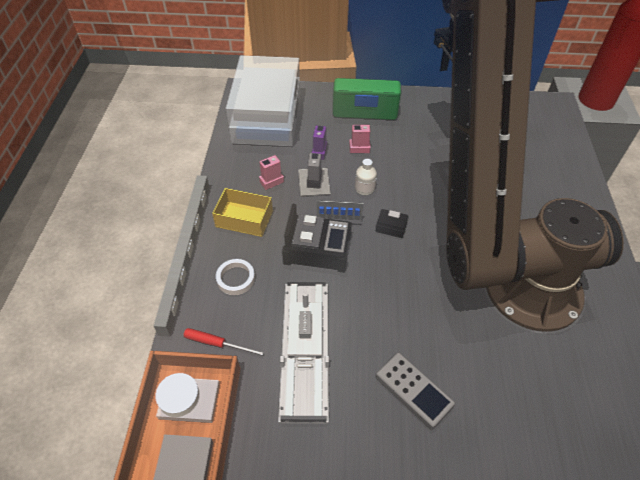

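The top view shows the rail at about (136–268, 220–270), its post at (238,240) and the row at (211,242). The splicer is at (311,245), the panel at (353,265), and the grey/black head on its pad at (404,234). The bottle is at (403,291). The pink and purple blocks are decoys. Next I'll get coarse positions from ray casting.

```bash
cat > h.py <<'E'
from plant import ctrl
import numpy as np, cv2
from scipy.spatial.transform import Rotation as R
def rot(q): return R.from_quat([q[1],q[2],q[3],q[0]]).as_matrix()
def pose(n,s=None):
    m=ctrl.camera_model(n)
    if n=="wrist":
        T=np.eye(4);T[:3,:3]=rot(s["ee_rot"]);T[:3,3]=s["ee_pos"];T=T@m["hand_eye"];A,o=T[:3,:3],T[:3,3]
    else: A,o=rot(m["attitude"]),np.array(m["origin"])
    return A,o,240/np.tan(np.radians(m["vfov"]/2)),m["cx"],m["cy"]
def ray(n,uv,z,s=None):
    A,o,f,cx,cy=pose(n,s); uv=np.atleast_2d(uv).astype(float)
    d=np.c_[(uv[:,0]-cx)/f,(uv[:,1]-cy)/f,np.ones(len(uv))]@A.T
    return (o+d*((z-o[2])/d[:,2])[:,None])
def proj(n,P,s=None):
    A,o,f,cx,cy=pose(n,s); c=(np.atleast_2d(P)-o)@A
    return np.c_[cx+f*c[:,0]/c[:,2],cy+f*c[:,1]/c[:,2]]
E
python3 - <<'E'
from h import *
np.set_printoptions(precision=3,suppress=True)
im=cv2.imread("pics/top0.png")
for nm,uv,z in [("rail corners",[[136,229],[265,221],[268,260],[138,270]],.022),("post",[[238,240]],.097),("row",[[211,242]],.074),
 ("head",[[405,232]],.09),("pad",[[381,219],[422,216],[426,247],[384,251]],.008),("splicer",[[288,212],[336,212],[333,277],[286,275]],.1),("panel",[[349,240],[357,240],[358,290],[349,290]],.078),("bottle",[[404,291]],.11),("bin",[[346,163]],.06),("cleaver",[[350,321]],.046),("purple",[[456,233]],.09),("pink",[[402,184]],.09)]:
    print(nm,ray("top",uv,z).tolist() if 0 else ray("top",uv,z))
a=cv2.resize(im[205:285,125:285],None,fx=5,fy=5,interpolation=2)[:300];a=cv2.resize(im[215:275,125:285],(800,300),interpolation=2)
b=cv2.resize(im[205:265,280:440],(800,300),interpolation=2)
cv2.imwrite("pics/crop.png",np.vstack([a,b]))
E
```

```text
rail corners [[0.626 0.386 0.022]
 [0.639 0.034 0.022]
 [0.533 0.027 0.022]
 [0.514 0.38  0.022]]
post [[0.582 0.095 0.097]]
row [[0.581 0.169 0.074]]
head [[ 0.593 -0.332  0.09 ]]
pad [[ 0.639 -0.284  0.008]
 [ 0.645 -0.397  0.008]
 [ 0.559 -0.404  0.008]
 [ 0.551 -0.289  0.008]]
splicer [[ 0.651 -0.034  0.1  ]
 [ 0.648 -0.156  0.1  ]
 [ 0.483 -0.144  0.1  ]
 [ 0.49  -0.026  0.1  ]]
panel [[ 0.577 -0.189  0.078]
 [ 0.577 -0.209  0.078]
 [ 0.448 -0.208  0.078]
 [ 0.449 -0.185  0.078]]
bottle [[ 0.444 -0.319  0.11 ]]
bin [[ 0.785 -0.189  0.06 ]]
cleaver [[ 0.367 -0.187  0.046]]
purple [[ 0.587 -0.462  0.09 ]]
pink [[ 0.718 -0.329  0.09 ]]
```

View pics/crop.png

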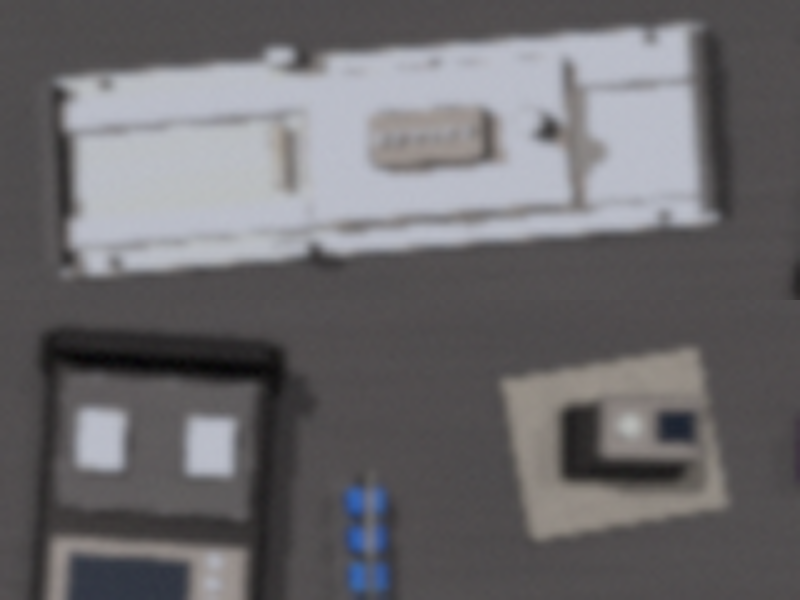

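Call:
{"method": "move_arm", "body": {"targets": [[[1,-0.12,0,0,0,0],[1,-0.12,0,0,0,0],[1,-0.12,0,0,0,0],[1,-0.12,0,0,0,0],[1,-0.12,0,0,0,0],[1,-0.12,0,0,0,0],[1,-0.12,0,0,0,0],[1,-0.12,0,0,0,0],[1,-0.12,0,0,0,0],[1,-0.12,0,0,0,0]]]}}

```text
time_s: 1.1
ee_pos: [0.3891, -0.4999, 0.2919]
ee_rot: [-0.0, 0.986, 0.169, -0.0]
ft_force: [0.1, -0.6, -1.0]
finger_gap: 0.0948
gripper_force: 0.0
```

Call:
{"method": "move_arm", "body": {"targets": [[[1,-0.12,0,0,0,0],[1,-0.12,0,0,0,0],[1,-0.12,0,0,0,0],[1,-0.12,0,0,0,0],[1,-0.12,0,0,0,0],[1,-0.12,0,0,0,0],[1,-0.12,0,0,0,0],[1,-0.12,0,0,0,0],[1,-0.12,0,0,0,0],[1,-0.12,0,0,0,0]]]}}

```text
time_s: 2.1
ee_pos: [0.5706, -0.4105, 0.2922]
ee_rot: [0.0, 0.986, 0.169, 0.0]
ft_force: [0.1, -1.4, 0.2]
finger_gap: 0.0949
gripper_force: 0.0
```

Call:
{"method": "move_arm", "body": {"targets": [[[1,-0.12,0,0,0,0],[0.3,0,0,0,0,-0.0436],[0,0,0,0,0,-0.0436],[0,0,0,0,0,-0.0436],[0,0,0,0,0,-0.0436],[0,0,0,0,0,-0.0436],[0,0,0,0,0,-0.0436],[0,0,0,0,0,-0.0436],[0,0,0,0,0,-0.0436],[0,0,0,0,0,-0.0436]]]}}

```text
time_s: 3.1
ee_pos: [0.5936, -0.4, 0.2922]
ee_rot: [0.0, 0.705, 0.709, -0.0]
ft_force: [-0.4, -0.2, 0.2]
finger_gap: 0.0954
gripper_force: 0.0
```

```bash
python3 - <<'E'
from h import *
import pickle
s=ctrl.get_state(); print(s["time_s"],s["ee_pos"],s["ee_rot"],s["joints"])
im=ctrl.capture("wrist"); pickle.dump((s,im),open("w1.pkl","wb")); cv2.imwrite("pics/w1.png",im[:,:,::-1])
E
```

```text
3.1 [ 0.59357249 -0.39998787  0.29218716] [ 1.05449905e-05  7.04818439e-01  7.09387742e-01 -1.08474068e-05] [-6.85163235e-01  6.25642782e-01  1.30725862e+00 -2.52745709e-05
  1.20867236e+00 -6.91616263e-01]
```

View pics/w1.png

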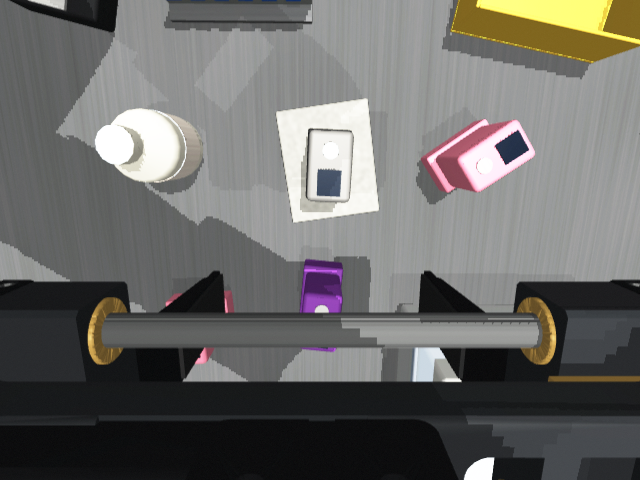

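The wrist view shows the head's top at about (306–352, 128–202) on the light pad. The bottle is at left (150,145) and the pink and purple blocks lie clear of it. I'll measure the head's top face by segmentation.

```bash
python3 - <<'E'
from h import *
import pickle
np.set_printoptions(precision=4,suppress=True)
s,im=pickle.load(open("w1.pkl","rb"))
g=cv2.cvtColor(im,cv2.COLOR_RGB2GRAY)
print(g[165,295:365]);print(g[120:212,345])
for t in (110,140,170):
    m=np.zeros_like(g);m[115:215,290:370]=(g[115:215,290:370]>t)
    n,l,st,_=cv2.connectedComponentsWithStats(m,connectivity=4)
    k=l[140,318]; c,_=cv2.findContours((l==k).astype(np.uint8),0,1)
    c=max(c,key=cv2.contourArea)
    P=ray("wrist",c[:,0,:],.098,s)[:,:2]
    r=cv2.minAreaRect((P*1000).astype(np.float32)); print(t,st[k],r)
E
```

```text
[241 242 243 243 245 243 174 172 172 173 174 145  39 125 186 215 231 239
 240 240 240 240 240 239 240 240 239 240 240 240 240 240 239 240 240 240
 240 240 240 240 240 240 240 240 239 240 240 247 247 246 246 246 245 239
 226 202 131 234 243 245 246 247 246 246 246 246 246 246 247 247]
[249 248 248 245 242 241 242 242 243 203 105 140 195 217 230 239 243 244
 243 243 243 243 243 243 242 243 243 242 242 242 242 241 241 241 241 241
 240 241 240 245 246 246 246 247 246 246 246 246 246 246 246 246 246 246
 246 246 245 245 245 245 245 245 244 245 244 244 244 245 245 244 244 244
 243 243 243 242 242 242 238 218 184 155 199 243 250 251 251 252 252 251
 251 250]
110 [ 290  115   80  100 7260] ((599.2865600585938, -342.4759826660156), (61.50562286376953, 73.12779998779297), 0.3538456857204437)
140 [ 290  115   80  100 7120] ((599.2865600585938, -342.4759826660156), (61.50562286376953, 73.12779998779297), 0.3538456857204437)
170 [ 290  115   80  100 6784] ((599.3240356445312, -342.4762878417969), (61.33562088012695, 73.1275863647461), 0.3551050126552582)
```

```bash
python3 - <<'E'
from h import *
import pickle
np.set_printoptions(precision=4,suppress=True)
s,im=pickle.load(open("w1.pkl","rb"))
g=cv2.cvtColor(im,cv2.COLOR_RGB2GRAY)
for t in (190,205,215,225,235):
    m=np.zeros_like(g);m[115:215,290:370]=(g[115:215,290:370]>t)
    m=cv2.morphologyEx(m,cv2.MORPH_OPEN,np.ones((3,3)))
    n,l,st,_=cv2.connectedComponentsWithStats(m,connectivity=4)
    k=l[140,318]; c,_=cv2.findContours((l==k).astype(np.uint8),0,1)
    c=max(c,key=cv2.contourArea)
    P=ray("wrist",c[:,0,:],.098,s)[:,:2]
    print(t,st[k],cv2.minAreaRect((P*1000).astype(np.float32)))
# by-eye face corners, pad corners
C=ray("wrist",[[308,130],[352,130],[349,202],[306,199]],.098,s)[:,:2];print(C, C.mean(0))
C=ray("wrist",[[277,112],[367,99],[379,209],[293,222]],.008,s)[:,:2];print(C, C.mean(0),np.linalg.norm(np.diff(C,axis=0),axis=1))
E
```

```text
190 [ 308  131   44   69 2115] ((599.044189453125, -342.4132995605469), (50.162479400634766, 31.337486267089844), 87.9443130493164)
205 [ 309  131   42   69 1987] ((599.232421875, -342.415771484375), (49.69584655761719, 30.58725929260254), 87.7430191040039)
215 [ 310  132   41   68 1849] ((599.219482421875, -342.5062561035156), (49.233219146728516, 29.687971115112305), 88.27543640136719)
225 [ 311  132   39   67 1720] ((599.3203125, -342.2452087402344), (47.99311065673828, 28.939128875732422), 88.09105682373047)
235 [ 312  133   38   66 1500] ((599.4548950195312, -342.5978088378906), (47.73025894165039, 27.439001083374023), 89.42494201660156)
[[ 0.5829 -0.3165]
 [ 0.6154 -0.3163]
 [ 0.6145 -0.3696]
 [ 0.5813 -0.3675]] [ 0.5985 -0.3425]
[[ 0.55   -0.2943]
 [ 0.6361 -0.282 ]
 [ 0.652  -0.3874]
 [ 0.5641 -0.4013]] [ 0.6006 -0.3413] [0.087  0.1065 0.089 ]
```

Call:
{"method": "move_arm", "body": {"targets": [[[1,0,0,0,0,0],[1,0,0,0,0,0],[1,0,0,0,0,0],[1,0,0,0,0,0],[1,0,0,0,0,0],[1,0,0,0,0,0],[1,0,0,0,0,0],[1,0,0,0,0,0],[1,0,0,0,0,0],[1,0,0,0,0,0]]], "jaw": 1}}

```text
time_s: 4.15
ee_pos: [0.5926, -0.1987, 0.2923]
ee_rot: [0.0, 0.707, 0.707, -0.0]
ft_force: [-0.0, -0.3, 0.0]
finger_gap: 0.0205
gripper_force: 0.0
```

Call:
{"method": "move_arm", "body": {"targets": [[[1,0,0,0,0,0],[1,0,0,0,0,0],[1,0,0,0,0,0],[1,0,0,0,0,0],[1,0,0,0,0,0],[1,0,0,0,0,0],[1,0,0,0,0,0],[1,0,0,0,0,0],[1,0,0,0,0,0],[1,0,0,0,0,0]]]}}

```text
time_s: 5.15
ee_pos: [0.5922, 0.0013, 0.2922]
ee_rot: [0.0, 0.707, 0.707, 0.0]
ft_force: [-0.4, -1.0, 0.1]
finger_gap: 0.0004
gripper_force: 0.0
```

Call:
{"method": "move_arm", "body": {"targets": [[[1,0,0,0,0,0],[1,0,0,0,0,0],[1,0,0,0,0,0],[0,0,0,0,0,0],[0,0,0,0,0,0]]]}}

```text
time_s: 5.65
ee_pos: [0.5922, 0.0601, 0.2922]
ee_rot: [0.0, 0.706, 0.708, -0.0]
ft_force: [1.3, -0.1, 0.5]
finger_gap: 0.0002
gripper_force: 0.0
```

```bash
python3 - <<'E'
from h import *
import pickle
s=ctrl.get_state(); print(s["time_s"],s["ee_pos"],s["ee_rot"],s["joints"])
im=ctrl.capture("wrist"); pickle.dump((s,im),open("w2.pkl","wb")); cv2.imwrite("pics/w2.png",im[:,:,::-1])
E
```

```text
5.65 [0.59220717 0.06014547 0.2921994 ] [ 9.37760576e-05  7.06455811e-01  7.07757140e-01 -9.49229000e-05] [-9.63440457e-03  4.48532563e-01  1.63444162e+00 -3.06148224e-04
  1.05861730e+00 -1.13247269e-02]
```

View pics/w2.png

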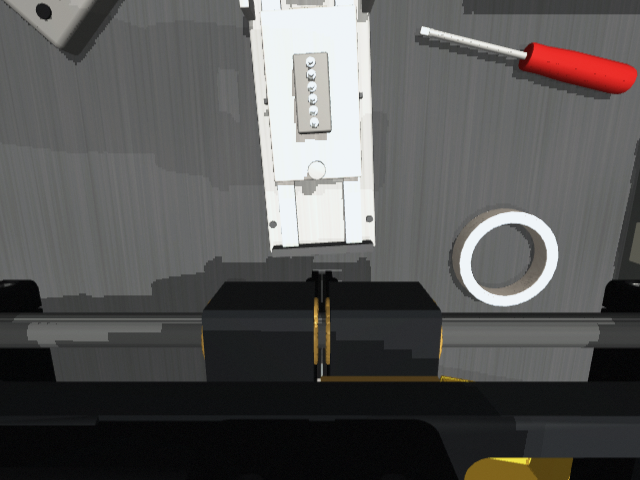

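The wrist view shows the tips from (310,62) to (314,123), the post top at (316,169) and the rail's near end at y≈245, from x=272 to 374.

```bash
python3 - <<'E'
from h import *
import pickle
np.set_printoptions(precision=4,suppress=True)
s,im=pickle.load(open("w2.pkl","rb"))
g=cv2.cvtColor(im,cv2.COLOR_RGB2GRAY)
t=ray("wrist",[[310.5,62],[314,123.5]],.074,s)[:,:2];print("tips",t,np.linalg.norm(t[1]-t[0]),"mid",t.mean(0))
p=ray("wrist",[[316.5,169]],.097,s)[:,:2];print("post",p, "dist to row",np.linalg.norm(p-t.mean(0)))
e=ray("wrist",[[272,247],[374,243]],.022,s)[:,:2];print("rail end",e,e.mean(0))
l=ray("wrist",[[254,60],[272,235]],.022,s)[:,:2];r=ray("wrist",[[370,60],[375,230]],.022,s)[:,:2]
for q in (l,r): d=q[0]-q[1];print("edge",q,"yaw",np.arctan2(-d[0],d[1]))
# grey block by mask
m=np.zeros_like(g);m[40:145,280:345]=((g>60)&(g<200))[40:145,280:345]
m=cv2.morphologyEx(m,cv2.MORPH_CLOSE,np.ones((9,9)))
c=max(cv2.findContours(m,0,1)[0],key=cv2.contourArea)
P=ray("wrist",c[:,0,:],.066,s)[:,:2];print(cv2.minAreaRect((P*1000).astype(np.float32)))
E
```

```text
tips [[0.5834 0.1953]
 [0.5859 0.1501]] 0.04520659442920184 mid [0.5846 0.1727]
post [[0.5882 0.1153]] dist to row 0.05749536829337633
rail end [[0.5423 0.0358]
 [0.6448 0.0401]] [0.5935 0.0379]
edge [[0.5312 0.2086]
 [0.5427 0.0481]] yaw 0.07106782641001032
edge [[0.6354 0.2088]
 [0.6453 0.0534]] yaw 0.06399435080157914
((583.4501953125, 170.57748413085938), (30.33159065246582, 66.38751983642578), 3.440486431121826)
```

Call:
{"method": "move_arm", "body": {"targets": [[[0,0,0.98,0,0,-0.018],[0,0,0.98,0,0,0],[0,0,0.98,0,0,0],[0,0,0.98,0,0,0],[0,0,0.98,0,0,0],[0,0,0.98,0,0,0],[0,0,0.98,0,0,0],[0,0,0.98,0,0,0],[0.5,0,0,0,0,0],[0.5,0,0,0,0,0]]]}}

```text
time_s: 6.7
ee_pos: [0.5914, 0.0797, 0.1357]
ee_rot: [-0.0, 0.687, 0.727, -0.0]
ft_force: [0.2, 0.4, 0.2]
finger_gap: 0.0004
gripper_force: 0.0
```

Call:
{"method": "move_arm", "body": {"targets": [[[0.2,0,0,0,0,0],[0.2,0,0,0,0,0],[0.2,0,0,0,0,0],[0.2,0,0,0,0,0],[0.3,0,0,0,0,0],[0.3,0,0,0,0,0],[0.3,0,0,0,0,0],[0.3,0,0,0,0,0],[0.3,0,0,0,0,0],[0.3,0,0,0,0,0]]]}}

```text
time_s: 7.7
ee_pos: [0.5882, 0.132, 0.1354]
ee_rot: [-0.0, 0.687, 0.727, -0.0]
ft_force: [0.5, -0.5, -0.1]
finger_gap: 0.0004
gripper_force: 0.5
```

Call:
{"method": "move_arm", "body": {"targets": [[[0.3,0,0,0,0,0],[0.3,0,0,0,0,0],[0.3,0,0,0,0,0],[0.3,0,0,0,0,0],[0.2,0,0,0,0,0],[0.2,0,0,0,0,0],[0.2,0,0,0,0,0],[0.2,0,0,0,0,0],[0.1,0,0,0,0,0],[0.1,0,0,0,0,0]]]}}

```text
time_s: 8.7
ee_pos: [0.5858, 0.1757, 0.1354]
ee_rot: [-0.0, 0.687, 0.727, 0.0]
ft_force: [-0.3, -0.3, -0.5]
finger_gap: 0.0006
gripper_force: 0.3
```

```bash
python3 - <<'E'
from h import *
import pickle
s=ctrl.get_state(); print(s["time_s"],s["ee_pos"],s["ee_rot"],s["ft_force"])
a=ctrl.capture("side"); b=ctrl.capture("wrist"); pickle.dump((s,b),open("w3.pkl","wb"))
A=cv2.resize(a[270:430,250:370],(450,600),interpolation=2); cv2.imwrite("pics/s3.png",np.hstack([A,cv2.resize(b[0:480,180:460],(350,600))])[:,:,::-1])
E
```

```text
8.7 [0.58578092 0.17574161 0.13535922] [-1.26406761e-05  6.86556967e-01  7.27076012e-01  6.83057501e-05] [-0.33025809 -0.30995453 -0.48491827]
```

View pics/s3.png

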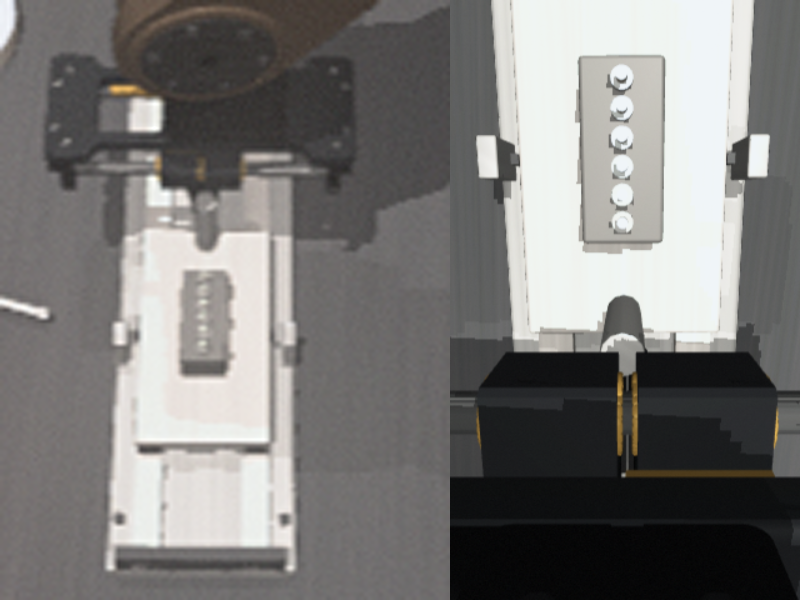

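The carrier has moved. In the wrist half, the pointers sit close beside the index plates at y≈157, and the tips run from (622,76) to (622,222) in the composite.

```bash
cat > m.py <<'E'
from h import *
import pickle,sys
np.set_printoptions(precision=4,suppress=True)
s,im=pickle.load(open("w3.pkl","rb"))
t=ray("wrist",[[317.6,60.8],[317.6,177.6]],.074,s)[:,:2];mid=t.mean(0);print("tips",t,"mid",mid)
p=ray("wrist",[[209,124],[427,124]],.042,s)[:,:2];print("plates",p,np.linalg.norm(p[1]-p[0]),p.mean(0))
d=t[0]-t[1];d/=np.linalg.norm(d);print("yaw",np.arctan2(-d[0],d[1]),"remaining",(p.mean(0)-mid)@d)
E
python3 m.py
```

```text
tips [[0.5784 0.2756]
 [0.5808 0.2318]] mid [0.5796 0.2537]
plates [[0.5274 0.2522]
 [0.6313 0.2582]] 0.10409196283194458 [0.5794 0.2552]
yaw 0.054625941581977665 remaining 0.0015266273381764576
```

Call:
{"method": "move_arm", "body": {"targets": [[[0.05,0,0,0,0,0],[0.05,0,0,0,0,0],[0.05,0,0,0,0,0],[0,0,0,0,0,0]]]}}

```text
time_s: 9.2
ee_pos: [0.5857, 0.1783, 0.1354]
ee_rot: [0.0, 0.687, 0.727, -0.0]
ft_force: [1.3, -2.5, -0.1]
finger_gap: 0.0004
gripper_force: 1.1
```

```bash
cat > w.py <<'E'
from h import *
import pickle,sys
np.set_printoptions(precision=4,suppress=True)
def tips(s,im,x0=290,x1=345,y0=30,y1=215):
    g=cv2.cvtColor(im,cv2.COLOR_RGB2GRAY)[y0:y1,x0:x1]
    # grey block outline
    m=((g>90)&(g<195)).astype(np.uint8); m=cv2.morphologyEx(m,cv2.MORPH_CLOSE,np.ones((21,21)))
    n,l,st,ce=cv2.connectedComponentsWithStats(m); k=1+np.argmax(st[1:,4])
    return st[k],ce[k]+[x0,y0]
s=ctrl.get_state(); print(s["time_s"],s["ee_pos"],s["ft_force"],s["gripper_force"])
im=ctrl.capture("wrist"); pickle.dump((s,im),open(sys.argv[1]+".pkl","wb"))
A,B=pickle.load(open("w3.pkl","rb"))
for S,I in ((A,B),(s,im)):
    st,c=tips(S,I); print(st,c,ray("wrist",[c],.066,S))
E
python3 w.py w4
```

```text
9.2 [0.5857 0.1783 0.1354] [ 1.3128 -2.5075 -0.0932] 1.1359258694574237
[   0   14   55  159 7831] [315.0157 127.729 ] [[0.5785 0.2517 0.066 ]]
[   0   15   55  159 7894] [315.1795 128.0722] [[0.5785 0.2542 0.066 ]]
```

Call:
{"method": "move_arm", "body": {"targets": [[[-0.3,0,0,0,0,0],[-0.5,0,0,0,0,0],[-0.7,0,0,0,0,0],[0,0,-0.8,0,0,0],[0,0,-0.8,0,0,0],[0,0,-0.8,0,0,0],[0,0,-0.8,0,0,0],[0,0,-0.8,0,0,0],[0,0,0,0,0,0],[0,0,0,0,0,0]]]}}

```text
time_s: 10.25
ee_pos: [0.5873, 0.1478, 0.2151]
ee_rot: [0.0, 0.687, 0.727, 0.0]
ft_force: [0.7, -0.6, -0.6]
finger_gap: 0.0001
gripper_force: 0.0
```

```bash
python3 w.py w5; python3 - <<'E'
import pickle,cv2
s,b=pickle.load(open("w5.pkl","rb"))
cv2.imwrite("pics/w5.png",cv2.resize(b[0:240,180:460],(700,600),interpolation=2)[:,:,::-1])
E
```

```text
10.25 [0.5873 0.1478 0.2151] [ 0.7194 -0.5783 -0.5849] 0.0
[   0   14   55  159 7831] [315.0157 127.729 ] [[0.5785 0.2517 0.066 ]]
[   0    0   55  115 6249] [316.9326  86.3114] [[0.5784 0.2534 0.066 ]]
```

View pics/w5.png

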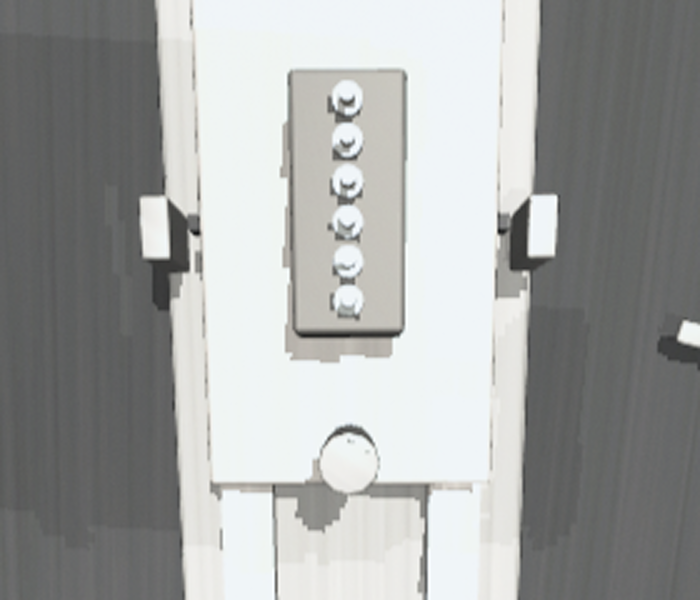

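Pointers at (193,223) and (504,222) in the crop meet the plates at (155,227) and (543,225). The tips run from (347,99) to (348,300) and the post top is at (348,461). Next I'll compute positions.

```bash
python3 - <<'E'
from h import *
import pickle
np.set_printoptions(precision=4,suppress=True)
s,im=pickle.load(open("w5.pkl","rb"))
t=ray("wrist",[[318.8,39.6],[319.2,120.0]],.074,s)[:,:2];mid=t.mean(0);print("tips",t,np.linalg.norm(t[0]-t[1]),"mid",mid)
p=ray("wrist",[[242,90.8],[397.2,90]],.042,s)[:,:2];print("plates",p,np.linalg.norm(p[1]-p[0]),p.mean(0))
q=ray("wrist",[[257.2,89.2],[381.6,88.8]],.038,s)[:,:2];print("pointers",q,q.mean(0))
o=ray("wrist",[[319.2,184.4]],.097,s)[:,:2];print("post",o, mid-o)
d=t[0]-t[1];e=p[1]-p[0];print("yaw tips",np.arctan2(-d[0],d[1]),"plates",np.arctan2(e[1],e[0]),"tool",np.arctan2(*(rot(s["ee_rot"])[1::-1,0])))
E
```

```text
tips [[0.5783 0.277 ]
 [0.5809 0.2333]] 0.043717494263664364 mid [0.5796 0.2552]
plates [[0.528  0.2518]
 [0.6316 0.2582]] 0.10384072428518275 [0.5798 0.255 ]
pointers [[0.5374 0.254 ]
 [0.6217 0.2591]] [0.5795 0.2565]
post [[0.583  0.1969]] [[-0.0034  0.0582]]
yaw tips 0.060222773963307365 plates 0.06126936428334234 tool 1.6274721021502054
```

Call:
{"method": "move_arm", "body": {"targets": [[[-0.98,-0.032,-0.2,0,0,0],[-0.98,-0.032,-0.2,0,0,0],[-0.98,-0.032,-0.2,0,0,0],[-0.98,-0.032,-0.2,0,0,0],[-0.98,-0.032,-0.2,0,0,0],[-0.98,-0.032,-0.2,0,0,0],[-0.98,-0.032,-0.2,0,0,0],[-0.98,-0.032,-0.2,0,0,0],[-0.98,-0.032,-0.2,0,0,0],[-0.98,-0.032,-0.2,0,0,0]]], "jaw": -0.4}}

```text
time_s: 11.3
ee_pos: [0.5919, -0.0485, 0.2544]
ee_rot: [-0.001, 0.687, 0.727, -0.0]
ft_force: [0.4, 0.6, -0.5]
finger_gap: 0.0658
gripper_force: 0.0
```

Call:
{"method": "move_arm", "body": {"targets": [[[-0.98,-0.032,0,0,0,0],[-0.98,-0.032,0,0,0,0],[-0.98,-0.032,0,0,0,0],[-0.98,-0.032,0,0,0,0],[-0.98,-0.032,0,0,0,0],[-0.98,-0.032,0,0,0,0],[-0.98,-0.032,0,0,0,0],[-0.98,-0.032,0,0,0,0],[-0.98,-0.032,0,0,0,0],[-0.98,-0.032,0,0,0,0]]]}}

```text
time_s: 12.3
ee_pos: [0.597, -0.2452, 0.2554]
ee_rot: [0.0, 0.687, 0.727, -0.0]
ft_force: [-0.1, 0.2, -0.5]
finger_gap: 0.0663
gripper_force: 0.0
```

Call:
{"method": "move_arm", "body": {"targets": [[[-0.98,-0.032,0,0,0,0],[-0.98,-0.032,0,0,0,0],[-0.98,-0.032,0,0,0,0],[-0.98,-0.032,0,0,0,0],[-0.98,-0.032,0,0,0,0.029],[0,0,0,0,0,0],[0,0,0,0,0,0]]]}}

```text
time_s: 13.0
ee_pos: [0.5993, -0.342, 0.2551]
ee_rot: [-0.0, 0.719, 0.695, 0.0]
ft_force: [-0.1, 1.5, 0.2]
finger_gap: 0.0665
gripper_force: 0.0
```

```bash
python3 - <<'E'
from h import *
import pickle
s=ctrl.get_state(); print(s["time_s"],s["ee_pos"],s["ee_rot"],s["finger_gap"])
im=ctrl.capture("wrist"); pickle.dump((s,im),open("w6.pkl","wb")); cv2.imwrite("pics/w6.png",im[120:420,120:520,::-1])
z=rot(s["ee_rot"]);g=s["ee_pos"]
for c in ([.599,-.3425,.098],): print(proj("wrist",[c],s))
print("yaw",np.arctan2(z[1,0],z[0,0]))
E
```

```text
13.0 [ 0.59925233 -0.34201366  0.25514954] [-2.57120478e-04  7.18589694e-01  6.95434242e-01  5.15675510e-06] 0.0664545374168785
[[321.47012683 252.72290855]]
yaw 1.5380480411447723
```

View pics/w6.png

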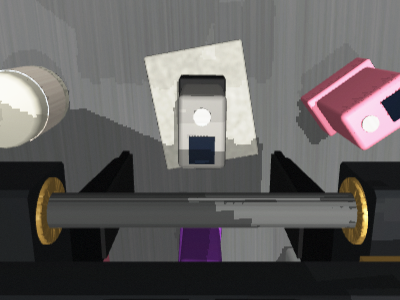

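The head's top sits centred between the open fingers, spanning crop x 179–226 with its centre near (202,132). This agrees with the projected centre, so I'll descend and grip.

Call:
{"method": "move_arm", "body": {"targets": [[[0,0,0.9,0,0,0],[0,0,0.9,0,0,0],[0,0,0.9,0,0,0],[0,0,0.9,0,0,0],[0,0,0.9,0,0,0],[0,0,0.9,0,0,0],[0,0,0.4,0,0,0],[0,0,0.3,0,0,0],[0,0,0,0,0,0],[0,0,0,0,0,0]]]}}

```text
time_s: 14.05
ee_pos: [0.5997, -0.3416, 0.1342]
ee_rot: [0.0, 0.719, 0.695, 0.0]
ft_force: [0.5, 0.0, 0.1]
finger_gap: 0.0667
gripper_force: 0.0
```

Call:
{"method": "move_arm", "body": {"targets": [[[0,0,0,0,0,0],[0,0,0,0,0,0],[0,0,0,0,0,0],[0,0,0,0,0,0],[0,0,0,0,0,0],[0,0,0,0,0,0],[0,0,0,0,0,0],[0,0,0,0,0,0]]], "jaw": 1, "newtons": 30}}

```text
time_s: 14.85
ee_pos: [0.5994, -0.3417, 0.1335]
ee_rot: [0.0, 0.719, 0.695, -0.0]
ft_force: [-0.7, 0.6, 1.6]
finger_gap: 0.0337
gripper_force: 30.0
```

Call:
{"method": "move_arm", "body": {"targets": [[[0,0,-0.3,0,0,0],[0,0,-0.6,0,0,0],[0,0,-0.9,0,0,0],[0,0,-1,0,0,0],[0,0,-1,0,0,0],[0,0,-1,0,0,0],[0,0,-1,0,0,0],[0,0,-1,0,0,0],[0,0,-1,0,0,0],[0,0,-0.5,0,0,0]]]}}

```text
time_s: 15.85
ee_pos: [0.5995, -0.3416, 0.302]
ee_rot: [0.001, 0.719, 0.695, 0.0]
ft_force: [-0.4, -1.1, -2.2]
finger_gap: 0.0335
gripper_force: 30.0
```

Call:
{"method": "move_arm", "body": {"targets": [[[0,0,0,0,0,0],[0.5,-0.065,0,0,0,0],[1,-0.065,0,0,0,0],[1,-0.065,0,0,0,0],[1,-0.065,0,0,0,0],[1,-0.065,0,0,0,0],[1,-0.065,0,0,0,0],[1,-0.065,0,0,0,0],[1,-0.065,0,0,0,0],[1,-0.065,0,0,0,0]]]}}

```text
time_s: 16.85
ee_pos: [0.5934, -0.1696, 0.2995]
ee_rot: [0.0, 0.719, 0.695, 0.0]
ft_force: [0.5, 0.3, -3.3]
finger_gap: 0.034
gripper_force: 30.0
```

Call:
{"method": "move_arm", "body": {"targets": [[[1,-0.065,0,0,0,0],[1,-0.065,0,0,0,0],[1,-0.065,0,0,0,0],[1,-0.065,0,0,0,0],[1,-0.065,0,0,0,0],[1,-0.065,0,0,0,0],[1,-0.065,0,0,0,0],[1,-0.065,0,0,0,0],[1,-0.065,0,0,0,0],[1,-0.065,0,0,0,0]]]}}

```text
time_s: 17.85
ee_pos: [0.5869, 0.0306, 0.2995]
ee_rot: [0.0, 0.719, 0.695, 0.0]
ft_force: [0.3, 0.6, -4.3]
finger_gap: 0.0339
gripper_force: 30.0
```

Call:
{"method": "move_arm", "body": {"targets": [[[1,-0.065,0,0,0,0],[1,-0.065,0,0,0,0],[1,-0.065,0,0,0,0],[1,-0.065,0,0,0,0],[1,-0.065,0,0,0,0],[1,-0.065,0,0,0,0],[1,-0.065,0,0,0,0],[1,-0.065,0,0,0,0],[1,-0.065,0,0,0,0],[1,-0.065,0,0,0,-0.0296]]]}}

```text
time_s: 18.85
ee_pos: [0.5804, 0.2309, 0.2994]
ee_rot: [0.0, 0.686, 0.728, 0.0]
ft_force: [0.9, -0.2, -2.6]
finger_gap: 0.0336
gripper_force: 30.0
```

Call:
{"method": "move_arm", "body": {"targets": [[[0.9,-0.065,0,0,0,0],[0.5,-0.065,0,0,0,0],[0,0,0,0,0,0],[0,0,0,0,0,0]]]}}

```text
time_s: 19.25
ee_pos: [0.5766, 0.2569, 0.2993]
ee_rot: [0.0, 0.686, 0.727, -0.0]
ft_force: [-0.6, -0.2, -3.0]
finger_gap: 0.0337
gripper_force: 30.0
```

```bash
python3 - <<'E'
from h import *
import pickle
np.set_printoptions(precision=4,suppress=True)
s=ctrl.get_state(); print(s["time_s"],s["ee_pos"],s["ee_rot"],s["finger_gap"],s["gripper_force"])
z=rot(s["ee_rot"]);print("yaw",np.arctan2(z[1,0],z[0,0]))
im=ctrl.capture("wrist");sd=ctrl.capture("side");pickle.dump((s,im,sd),open("w7.pkl","wb"))
x=z[:,0];P=np.array([.5796,.2557,0])-np.r_[s["ee_pos"][:2],0]+.0008*x
print("go tx,ty units",P@z[:,0]/.02,P@z[:,1]/.02)
cv2.imwrite("pics/w7.png",np.hstack([im[:,160:480],cv2.resize(sd[220:420,240:400],(384,480),interpolation=2)])[:,:,::-1])
E
```

```text
19.25 [0.5766 0.2569 0.2993] [ 0.0001  0.6862  0.7274 -0.0002] 0.033717642729394905 29.954781532287598
yaw 1.629115079470249
go tx,ty units -0.030737938476727584 0.14557157821004138
```

View pics/w7.png

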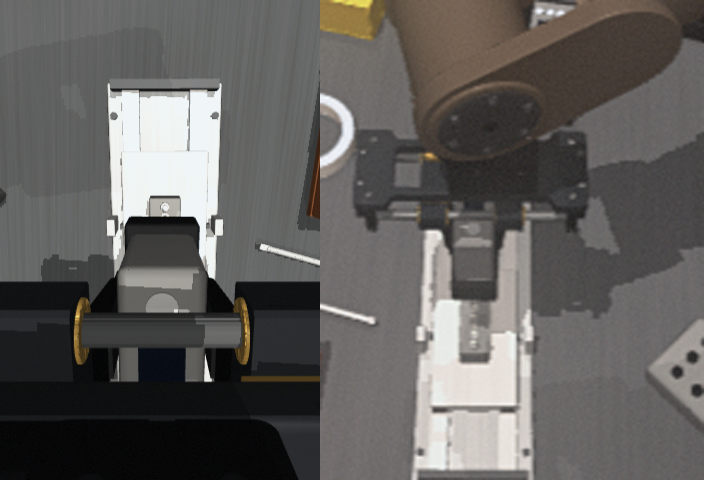

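Head held upright, hood at (125–200, 220) in the wrist half. The carrier's first tip is at (165,207) and the plates are at x=111 and 219. I'll apply the small lateral correction and lower.

Call:
{"method": "move_arm", "body": {"targets": [[[-0.03,0.145,0.3,0,0,0],[0,0,0.6,0,0,0],[0,0,0.8,0,0,0],[0,0,0.8,0,0,0],[0,0,0.8,0,0,0],[0,0,0.5,0,0,0],[0,0,0.3,0,0,0],[0,0,0,0,0,0],[0,0,0,0,0,0],[0,0,0,0,0,0]]]}}

```text
time_s: 20.35
ee_pos: [0.5799, 0.2568, 0.2181]
ee_rot: [0.0, 0.686, 0.728, 0.001]
ft_force: [-1.0, 0.5, -3.1]
finger_gap: 0.034
gripper_force: 30.0
```

```bash
python3 - <<'E'
from h import *
import pickle
np.set_printoptions(precision=4,suppress=True)
s=ctrl.get_state(); print(s["time_s"],s["ee_pos"],s["ee_rot"],s["finger_gap"],s["gripper_force"])
z=rot(s["ee_rot"]);print("yaw",np.arctan2(z[1,0],z[0,0]))
im=ctrl.capture("wrist");sd=ctrl.capture("side")
x=z[:,0];P=np.array([.5796,.2557,.084+.1255])-s["ee_pos"]+.0008*x*[1,1,0]
print("go units",P@z/.02)
# hood front bottom edge corners and row middle expected in both views (head frame -> world)
h=s["ee_pos"]-.0008*x; h[2]-=.1255
Y=np.array([x[0],x[1],0]);X=np.array([Y[1],-Y[0],0])
for c in [(-.02,.032,.026),(.02,.032,.026),(-.02,.032,0),(.02,.032,0),(-.017,.027,.09),(.017,.027,.09)]:
    Q=h+X*c[0]+Y*c[1]+[0,0,c[2]]; print(c,proj("wrist",[Q],s),proj("side",[Q]))
cv2.imwrite("pics/w8.png",np.hstack([im[0:400,200:440],cv2.resize(sd[260:380,250:370],(400,400),interpolation=2)])[:,:,::-1])
E
```

```text
20.35 [0.5799 0.2568 0.2181] [0.0003 0.6859 0.7277 0.0005] 0.03395267029580053 29.95482712984085
yaw 1.6300243898931277
go units [-0.0124 -0.0184  0.4293]
(-0.02, 0.032, 0.026) [[283.4498 222.0429]] [[311.738  357.1432]]
(0.02, 0.032, 0.026) [[359.7857 222.0048]] [[293.1508 356.9974]]
(-0.02, 0.032, 0) [[287.7647 214.4579]] [[311.8166 362.3166]]
(0.02, 0.032, 0) [[355.3164 214.4259]] [[293.5528 362.1729]]
(-0.017, 0.027, 0.09) [[274.6349 266.5326]] [[310.1142 341.3658]]
(0.017, 0.027, 0.09) [[369.235  266.4716]] [[293.6416 341.2377]]
```

View pics/w8.png

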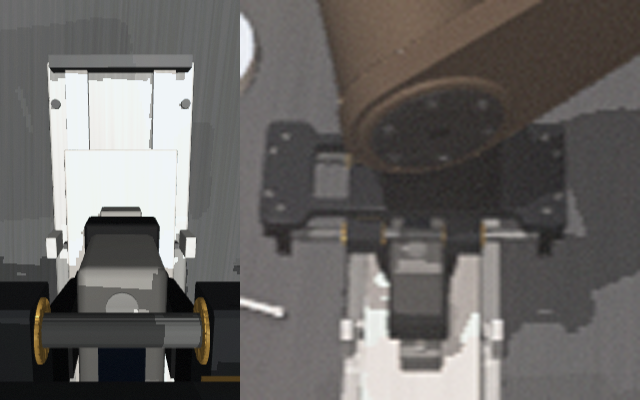

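The wrist half shows the hood edge at (85–159, 217) against a predicted (84–160, 214–222). The side half shows the hood bottom at (388–448, 338) against a predicted (385–446, 341). They agree to within about 1–2 mm, so I'll nudge 1 mm forward and lower the last 8.5 mm.

Call:
{"method": "move_arm", "body": {"targets": [[[0.04,-0.02,0.12,0,0,0],[0,0,0.15,0,0,0],[0,0,0.15,0,0,0],[0,0,0,0,0,0],[0,0,0,0,0,0],[0,0,0,0,0,0],[0,0,0,0,0,0],[0,0,0,0,0,0],[0,0,0,0,0,0],[0,0,0,0,0,0]]]}}

```text
time_s: 21.45
ee_pos: [0.5793, 0.2575, 0.209]
ee_rot: [0.0, 0.686, 0.728, 0.0]
ft_force: [-0.5, -1.5, -3.3]
finger_gap: 0.0337
gripper_force: 30.0
```

```bash
python3 - <<'E'
from h import *
s=ctrl.get_state(); print(s["time_s"],s["ee_pos"],s["ee_rot"],s["gripper_force"],s["ft_force"],abs(s["qvel"]).max())
if abs(s["ee_pos"]-[.5797,.2575,.2097]).max()<.003: print(ctrl.sign_off())
E
```

```text
21.45 [0.57926381 0.25745396 0.20904928] [5.89179625e-05 6.85892911e-01 7.27702487e-01 2.67633984e-05] 29.954819083213806 [-0.45001727 -1.46946493 -3.3274835 ] 0.0014928343605682683
the job is handed in; nothing more can be done
None
```

I handed the job in at 21.5 s: the carrier measures within about 1 mm of the index plates, and the head is held steady over the connector row, its underside about 10 mm above the tips; the judge's verdict was not shown.

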